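Set the off-contact screw

ROBOT

A 6-joint arm with a two-finger parallel gripper is mounted at the origin on a cart in front of the work surface, level with it; the furniture and walls round the work are solid. World frame = base frame: x ahead of the robot, y to its left, z up, the work surface at z = 0. Lengths are in m, angles in degrees, forces in N, time in s.
With the tool pointing down it reaches from about 0.4 to 0.825 m from the base axis. Payload 7 kg.
Tool frame: the origin (TCP) lies on the centre line of the jaws, within the pads' length; the fingertips stand 11 mm ahead of it and the grasp point (between the pads) lies 8 mm behind it; z points along the fingers, y is the direction in which the jaws open and shut (so a half turn about z gives the same grasp; the last joint's range is limited). The gripper opens to 88 mm and grips with 3 to 60 N. Pads are 19 mm wide; open, the fingers measure 130 mm over their backs; the gripper's body (78 mm by 193 mm) begins 47 mm behind the grasp point.
Start: joints at [-47.722, 20.546, 0.682, 0, -70.136, -16.507], TCP at [0.293, -0.608, 0.238] pointing down, gripper open.
Joint ranges: [-176.03, 176.03], [-82.01, 121.73], [-58.28, 71.71], [-173.87, 95.51], [-174.79, -0.11], [-173.66, 173.66]. Speed limits (degrees/s): [136.94, 136.94, 172.46, 180, 180, 180].

INTERFACE

Orientations are given as [roll, pitch, yaw] about the fixed x, y, z axes, in that order (R = Rz(yaw) Ry(pitch) Rx(roll)).
In Python, from plant import ctrl, cams, order gives the robot as it stands.
- The arm moves only by the tool jog_arm, never from a script. Its argument "motion" is a list of rows, each an object with "offset": the shift along the tool's x, y, z in mm, a list of three; "roll": the turn about the tool's z in rad; "hand": the finger opening in mm, from 0 to 87.6. A call has 1 to 20 rows; each row is the pose to reach, as a shift and turn from the pose commanded when the call began, along the tool's axes at that moment; what a row does not reach only later rows make up. A row lasts 1/12 s, in which the tool goes at most 41.7 mm and 7.16 degrees, less where a joint would pass 70% of its speed; a pose out of reach is approached as far as the arm can. A call with a gripper value outside its range is refused whole. The fingers move at their own pace and stop on an object; the grip force is fixed at half the most. Time passes only in rows, so rows that repeat a pose let the fingers close. It gives the time, the measured TCP pose, the force and the opening at its end, in the units of the state.
- ctrl.get_obs(): the state, without advancing time (a new reading comes with each control period).
- cams.snapshot(name): name is "scene" or "side" or "wrist"; returns a dict with "img" (400x640x3 uint8, red, green, blue), "K" (3x3 intrinsics, pixels), "cam_to_world" (4x4, takes a point from camera to world coordinates); the wrist camera has in their place "T_tool_cam" (4x4, takes a point from camera to tool coordinates, whose origin is the TCP and whose axes are the flange's). Camera axes: x right, y down, z forward; pixel columns grow to the right and rows downward; lengths in m; the calibration is good to about 2 mm. A picture is of the moment at which its call begins: read the wrist's pose just before it. There is no depth.
- order.close_job(): hands the job in, once; it reports no verdict.
The state is a dict: "clock": time; "joint_pos": joint angles; "qvel": joint speeds; "tau": joint torques, N m; "tool_pos": TCP position; "orientation": TCP orientation; "force": force on the tool from outside, world axes, zero at the start; "moment": the same for the moment, N m; "opening": finger opening in m.
Only numpy, scipy, OpenCV 4.12 (cv2) and the standard library are available. Lean on these libraries where they do the work, as an engineer would, in place of code of your own. Each camera call takes 0.05 s, during which the arm holds its last target. There are 200 camera calls.

TASK

Clear the off-contact adjuster by taking out the wooden wedge that lies in the way of its crank and laying it flat, right way up, inside the shallow aluminium tray. Then wind the screw down (clockwise from above) until it bottoms, and back it off by half a turn so that the crank ends pointing opposite to where it stopped. Leave the wedge in the tray, and do not knock over or shift the squirt bottle, the jar, the cup or the tin.

Things in the scene. Friction and masses are not known exactly. Their poses are not given: they have to be found in the camera images.
- adjuster: Off-contact adjuster fixed to the bench: a grey steel bed plate, 210 mm along its x (from -70 to +140 mm), 120 mm along its y, 16 mm thick, with a screw and crank standing on it. Origin: on the bench under the screw's axis; x along the plate to its long end, where the wedge lies; z up.
- screw_axis (a point): Where the screw's upright axis meets the plate's top, 16 mm above the bench. A boss of 27 mm radius and the crank's hub (19 mm radius, top 52 mm above the bench) stand on it. The crank arm, 20 mm wide, reaches 64 mm from the axis with its underside 30 to 34 mm above the bench: it runs against the wedge's wide end.
- crank (a joint): Turn of the screw's crank in rad: 0 = screw bottomed on its hard stop, growing as it is unscrewed (counter-clockwise from above), at most 5.9. At 0 the crank points 0.9 rad clockwise of the adjuster's x axis, seen from above. It has steady friction of about 0.2 N m (4 N at the grip), stays where it is left, and the screw rises 3 mm a turn.
- grip_mid (a point): Middle of the crank's upright black handgrip, 50 mm from the screw's axis: a round sleeve of 23 mm diameter, 58 mm tall (from 47 to 105 mm above the bench; this point is at about 77 mm), which spins freely on its pin, so it can be pinched from above and led round in a circle without turning the gripper.
- wedge: Wooden wedge, 22 mm high all along, 90 mm along its y; seen from above it narrows from 30 mm at its +y end to 6 mm at its -y end. One side is straight, at x = -15 mm; the other slants (18 mm wide at the middle, from x = -15 to +3 mm). Starts on the adjuster's plate, roughly along the plate's x, wide end to the screw, about 90 mm from the axis. Origin: centre of the underside of its 30 x 90 mm outline; z up. About 60 g.
- tray: Shallow open square aluminium tray standing on the bench to the left or the right of the adjuster, swapping places with the tin: 160 x 160 mm outside, walls 4 mm thick and 24 mm high, floor 4 mm thick. Origin: centre of its underside.
- bottle: White squirt bottle with a red nozzle, 73 mm across, 225 mm tall, standing beside the far end of the adjuster, on its -y side. Origin: centre of its base. Not to be disturbed.
- gold_jar: Small white ink jar with a pale screw lid, 67 mm across, 74 mm tall, beside the far end of the adjuster, on its +y side. Origin: centre of its base. Not to be disturbed.
- cup: Plain white plastic mixing cup, 68 mm across, 85 mm tall, on the robot's side of the adjuster. Origin: centre of its base. Not to be disturbed.
- tin: Closed grey steel tool tin, 136 (its x) x 205 (its y) x 62 mm, on the other side of the adjuster from the tray. Origin: centre of its underside. Not to be disturbed.

How it is judged:
By the outcome, as a careful person would: the job done as asked, in the order asked, and still so for the second after the job is handed in, with the robot touching nothing.
It also fails if it takes over 72 s, if anything falls off the work surface, if the arm or the gripper's body presses on something with over 40 N, if the wrist force passes 120 N, or if a joint passes its speed limit or range.

## Working session

There is one attempt and no reset: what is moved stays moved. The work goes in short steps, Python scripts to look and compute and a tool call to move; the robot and the scene stay as the last step left them, time stands still between calls to the robot, and variables do not carry over. Pictures are saved under pics/ and viewed, about 8 in all and at most 12, crops included, and the job is handed in when it is done.

Besides the shell and the picture viewer there is one more tool, called by a JSON object that holds its "op" and its "data". jog_arm: Moves the arm, as the interface text tells. Its arguments: {"type":"object","properties":{"motion":{"type":"array"}},"required":["motion"]}

```bash
mkdir -p pics
cat > h.py <<'E'
import numpy as np, cv2, json
from plant import ctrl, cams, order
def snap(name,tag):
    o=ctrl.get_obs(); s=cams.snapshot(name)
    cv2.imwrite(f'pics/{tag}.png',s['img'][:,:,::-1])
    np.savez(f'pics/{tag}.npz',K=s['K'],T=s['cam_to_world'] if 'cam_to_world' in s else tw(o)@np.array(s['T_tool_cam']))
def tw(o):
    from scipy.spatial.transform import Rotation as R
    T=np.eye(4);T[:3,:3]=R.from_euler('xyz',o['orientation'],degrees=True).as_matrix();T[:3,3]=o['tool_pos'];return T
def pt(tag,u,v,z):
    d=np.load(f'pics/{tag}.npz');T=d['T'];r=T[:3,:3]@np.linalg.solve(d['K'],[u,v,1.]);c=T[:3,3]
    return c+r*(z-c[2])/r[2]
def px(tag,p):
    d=np.load(f'pics/{tag}.npz');q=np.linalg.inv(d['T'])@np.append(p,1);q=d['K']@q[:3];return q[:2]/q[2]
E
python3 - <<'E'
from h import *
snap('scene','s0');snap('side','d0');o=ctrl.get_obs();print(o);
a=cv2.imread('pics/s0.png');b=cv2.imread('pics/d0.png')
for t in('s0','d0'):
    d=np.load(f'pics/{t}.npz');print(d['T'].round(3),d['K'][0,0])
E
```

```text
{'clock': 0.1, 'joint_pos': array([-4.77224210e+01,  2.05864951e+01,  6.40489249e-01, -1.78925421e-02,
       -7.01353052e+01, -1.65079196e+01]), 'qvel': array([ 0.0155348 , -0.12309456,  0.23829379,  0.0824649 , -0.04293485,
        0.0922183 ]), 'tau': array([-2.50998710e-03, -5.84162593e+01,  2.93753850e+01,  7.01547951e+00,
        1.02282269e-02, -5.59702062e-05]), 'tool_pos': array([ 0.29327493, -0.60750807,  0.23673644]), 'orientation': array([ 1.79917261e+02, -6.97862643e-03, -1.54236427e+02]), 'force': array([0.1044748 , 0.4819777 , 0.87709495]), 'moment': array([0.01747703, 0.06818167, 0.00536843]), 'opening': 0.08762231039467834}
[[-0.99   0.093 -0.106  0.721]
 [ 0.141  0.677 -0.723  0.895]
 [ 0.005 -0.73  -0.683  0.931]
 [ 0.     0.     0.     1.   ]] 497.981844251028
[[-0.883 -0.233  0.407  0.111]
 [-0.469  0.433 -0.77   0.862]
 [ 0.003 -0.871 -0.492  0.65 ]
 [ 0.     0.     0.     1.   ]] 456.9797079740396
```

View pics/s0.png

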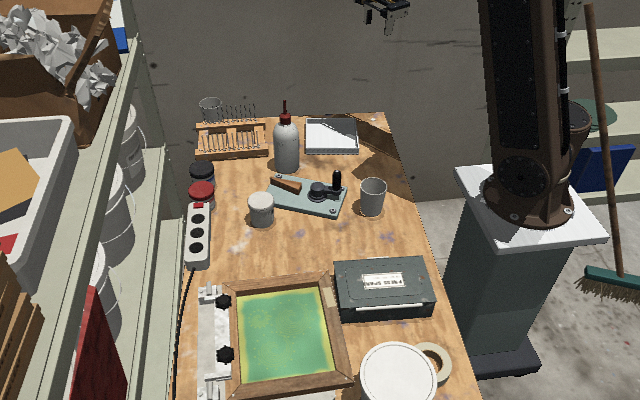

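View pics/d0.png

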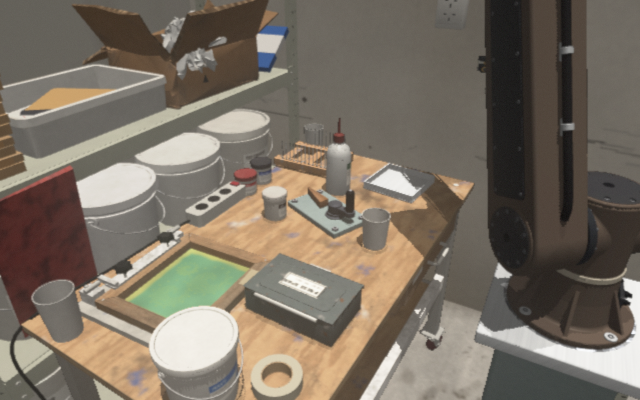

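The scene shows the adjuster at (305,195), the wedge at (286,185), the handgrip at (337,180), the tray at (331,135) and the bottle at (286,145). The jar is at (261,208), the cup at (372,197) and the tin at (385,288). I'll enlarge it.

Run:
```python
from h import *
a=cv2.imread('pics/s0.png')[110:225,240:400];cv2.imwrite('pics/c0.png',cv2.resize(a,None,fx=5,fy=5,interpolation=cv2.INTER_CUBIC))
```

```text
(no output)
```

View pics/c0.png

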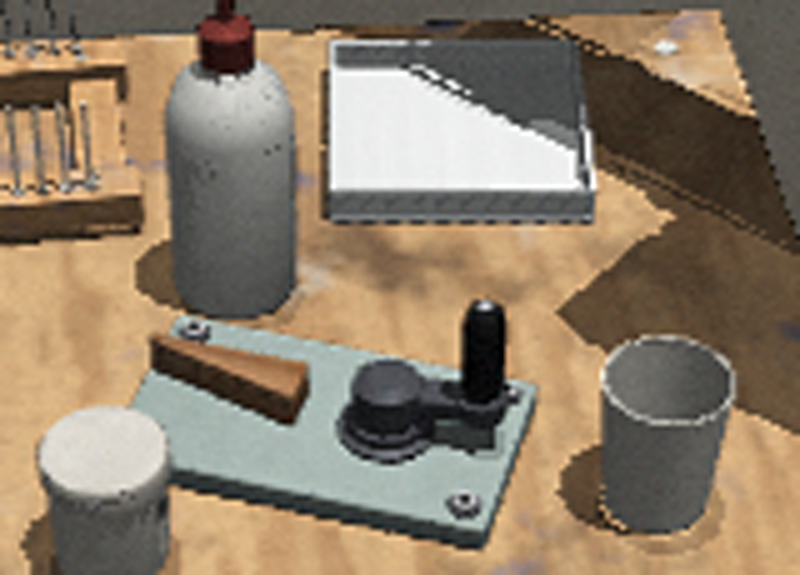

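Run:
```python
from h import *
for n,u,v,z in [('pl_nearR',535,388,.016),('pl_R2',485,532,.016),('pl_farR',172,322,.016),('hub',389,376,.052),('grip',484,306,.105),('wW1',308,366,.038),('wW2',286,402,.038),('wN1',151,335,.038),('wN2',151,345,.038),('t1',330,41,.024),('t2',578,41,.024),('t3',593,192,.024),('t4',328,192,.024),('cuptop',668,380,.085),('jartop',105,450,.074),('bottle',232,290,0.0),('bolt',228,40,.2)]:
    print(n,pt('s0',240+u/5-.4,110+v/5-.4,z).round(4))
```

```text
pl_nearR [ 0.4813 -0.0936  0.016 ]
pl_R2 [0.5279 0.0117 0.016 ]
pl_farR [ 0.6736 -0.176   0.016 ]
hub [ 0.5655 -0.0745  0.052 ]
grip [ 0.5186 -0.0628  0.105 ]
wW1 [ 0.6052 -0.1039  0.038 ]
wW2 [ 0.6203 -0.0769  0.038 ]
wN1 [ 0.6871 -0.1409  0.038 ]
wN2 [ 0.6877 -0.1326  0.038 ]
t1 [ 0.5504 -0.4284  0.024 ]
t2 [ 0.3929 -0.4071  0.024 ]
t3 [ 0.4161 -0.2511  0.024 ]
t4 [ 0.5722 -0.2723  0.024 ]
cuptop [ 0.4311 -0.0159  0.085 ]
jartop [ 0.7181 -0.0148  0.074 ]
bottle [ 0.6358 -0.2185  0.    ]
bolt [ 0.6355 -0.1796  0.2   ]
```

{"op": "jog_arm", "data": {"motion": [{"offset": [-250,160,-93],"roll": 0.6,"hand": 60},{"offset": [-497,324,-93],"roll": 1.148,"hand": 60},{"offset": [-497,324,-93],"roll": 1.148,"hand": 60},{"offset": [-497,324,-93],"roll": 1.148,"hand": 60},{"offset": [-497,324,-93],"roll": 1.148,"hand": 60},{"offset": [-497,324,-93],"roll": 1.148,"hand": 60},{"offset": [-497,324,-93],"roll": 1.148,"hand": 60},{"offset": [-497,324,-93],"roll": 1.148,"hand": 60},{"offset": [-497,324,-93],"roll": 1.148,"hand": 60},{"offset": [-497,324,-93],"roll": 1.148,"hand": 60},{"offset": [-497,324,-93],"roll": 1.148,"hand": 60},{"offset": [-497,324,-93],"roll": 1.148,"hand": 60},{"offset": [-497,324,-93],"roll": 1.148,"hand": 60},{"offset": [-497,324,-93],"roll": 1.148,"hand": 60},{"offset": [-497,324,-93],"roll": 1.148,"hand": 60},{"offset": [-497,324,-93],"roll": 1.148,"hand": 60},{"offset": [-497,324,-93],"roll": 1.148,"hand": 60},{"offset": [-497,324,-93],"roll": 1.148,"hand": 60},{"offset": [-497,324,-93],"roll": 1.148,"hand": 60}]}}

```text
clock: 1.68
tool_pos: [0.5996, -0.1006, 0.3302]
orientation: [-180.0, -0.0, 140.0]
force: [-0.6, 0.5, 0.5]
opening: 0.0599
```

Run:
```python
from h import *
snap('wrist','w1');o=ctrl.get_obs();print(o['clock'],o['tool_pos'],o['orientation'],o['joint_pos'].round(1))
d=np.load('pics/w1.npz');print(d['T'].round(3),d['K'][0,0], cams.snapshot('wrist')['T_tool_cam'].round(3))
```

```text
1.7333 [ 0.59955759 -0.10091176  0.33041439] [-1.79983037e+02 -1.58851783e-02  1.39929026e+02] [   8.8   11.7    0.5   -0.   -78.8 -138.9]
[[ 0.643  0.736  0.212  0.543]
 [ 0.766 -0.618 -0.178 -0.053]
 [ 0.     0.276 -0.961  0.477]
 [ 0.     0.     0.     1.   ]] 346.062095342898 [[-0.    -0.961 -0.277  0.074]
 [ 1.    -0.     0.001 -0.001]
 [-0.001 -0.277  0.961 -0.146]
 [ 0.     0.     0.     1.   ]]
```

View pics/w1.png

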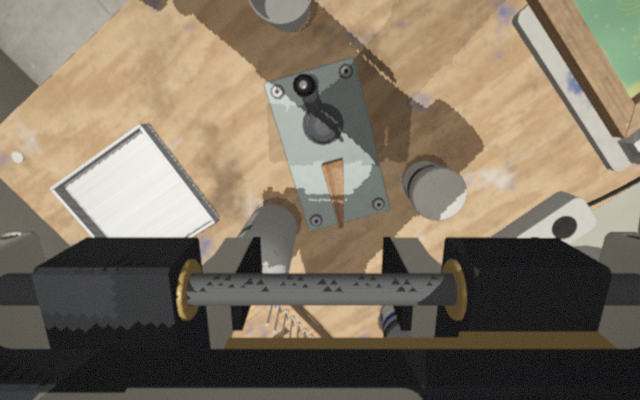

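The wrist view shows the plate corners near (265,83), (352,58), (389,212) and (308,228), with the hub at (322,125), the grip at (306,85) and the wedge at (333,190). The bottle is at (270,230), the tray on the left and the jar at (435,188). I'll enlarge it for exact corners.

Run:
```python
from h import *
a=cv2.imread('pics/w1.png')[50:245,240:480];cv2.imwrite('pics/c1.png',cv2.resize(a,None,fx=3,fy=3,interpolation=cv2.INTER_CUBIC))
```

```text
(no output)
```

View pics/c1.png

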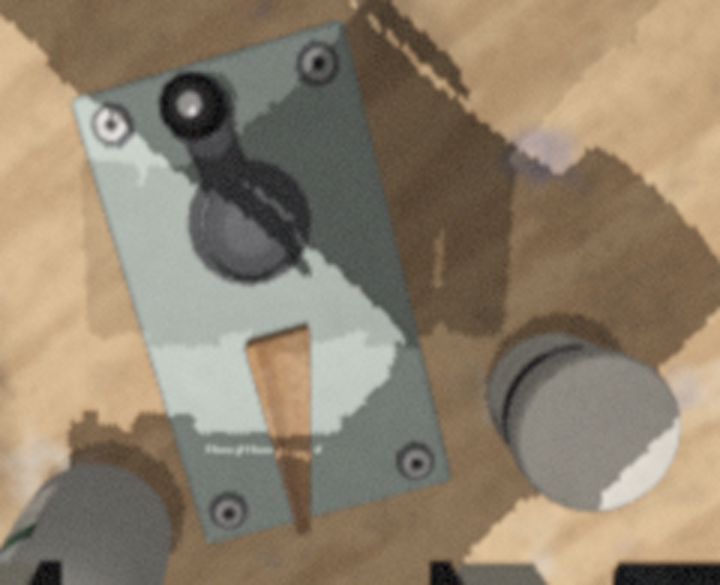

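Run:
```python
from h import *
f=lambda u,v,z:pt('w1',240+u/3-.33,50+v/3-.33,z)
P=[f(*c,.016) for c in[(75,100),(345,22),(450,478),(210,542)]]
for p in P:print('pl',p.round(4))
A=(P[3]-P[0]+P[2]-P[1]);print('adj yaw',np.degrees(np.arctan2(A[1],A[0])),'lens',[np.linalg.norm(P[i]-P[i-1]).round(4) for i in range(4)])
e=A/np.linalg.norm(A);print('axis',(sum(P)/4-.035*e).round(4))
print('boss',f(250,222,.022).round(4),'grip',f(190,103,.105).round(4))
W=[f(*c,.038) for c in[(247,345),(309,325),(310,532),(297,532)]]
for p in W:print('w',p.round(4))
for n,a,b in(('straight',W[3],W[0]),('slant',W[2],W[1])):
    d=b-a;print(n,np.degrees(np.arctan2(d[1],d[0])),np.linalg.norm(d))
print('bottle edge z~.2?',f(120,462,.15).round(4)); 
for u,v in[(53,187),(146,125),(218,214),(110,290)]: print('tray',pt('w1',u,v,.024).round(4))
```

```text
pl [ 0.4822 -0.0962  0.016 ]
pl [0.5315 0.01   0.016 ]
pl [ 0.7178 -0.0758  0.016 ]
pl [ 0.67   -0.1822  0.016 ]
adj yaw -24.663243086314694 lens [np.float64(0.2066), np.float64(0.117), np.float64(0.2051), np.float64(0.1166)]
axis [ 0.5686 -0.0714  0.016 ]
boss [ 0.5679 -0.0718  0.022 ] grip [ 0.5198 -0.0586  0.105 ]
w [ 0.6057 -0.1053  0.038 ]
w [ 0.6161 -0.0796  0.038 ]
w [ 0.6893 -0.1384  0.038 ]
w [ 0.6855 -0.1429  0.038 ]
straight 154.77714407131563 0.08820564862802582
slant 141.20504827984712 0.09390678741333443
bottle edge z~.2? [ 0.5926 -0.1491  0.15  ]
tray [ 0.3977 -0.4042  0.024 ]
tray [ 0.423  -0.2467  0.024 ]
tray [ 0.5682 -0.261   0.024 ]
tray [ 0.5499 -0.4663  0.024 ]
```

Run:
```python
from h import *
g=lambda u,v,z:pt('s0',240+u/5-.4,110+v/5-.4,z)
print(g(235,318,0),'silhouette of circle r36.5 z0 centred c:')
for c in[(.637,-.20),(.637,-.21),(.637,-.22)]:
    L=[(px('s0',[c[0]+.0365*np.cos(a),c[1]+.0365*np.sin(a),0])-[240,110]+.4)*5 for a in np.linspace(0,6.28,60)]
    L=np.array(L);print(c,L.min(0),L.max(0), [((px('s0',[c[0],c[1],z])-[240,110]+.4)*5).round(0) for z in(.17,.2,.225)])
```

```text
[ 6.36641025e-01 -1.93294121e-01 -1.11022302e-16] silhouette of circle r36.5 z0 centred c:
(0.637, -0.2) [169.80623053 270.29578779] [296.42154931 352.29812952] [array([223.,  66.]), array([221.,  18.]), array([220., -23.])]
(0.637, -0.21) [168.3502386  259.61647891] [294.3322396  340.79903359] [array([221.,  55.]), array([219.,   8.]), array([218., -33.])]
(0.637, -0.22) [166.90875869 249.04162101] [292.26374596 329.41661515] [array([219.,  45.]), array([217.,  -3.]), array([216., -44.])]
```

{"op": "jog_arm", "data": {"motion": [{"offset": [-18,17,40],"roll": 0,"hand": 46},{"offset": [-18,17,80],"roll": 0,"hand": 46},{"offset": [-18,17,120],"roll": 0,"hand": 46},{"offset": [-18,17,160],"roll": 0,"hand": 46},{"offset": [-18,17,200],"roll": 0,"hand": 46},{"offset": [-18,17,230],"roll": 0,"hand": 46},{"offset": [-18,17,255],"roll": 0,"hand": 46},{"offset": [-18,17,272],"roll": 0,"hand": 46},{"offset": [-18,17,285],"roll": 0,"hand": 46},{"offset": [-18,17,294],"roll": 0,"hand": 46},{"offset": [-18,17,300],"roll": 0,"hand": 46},{"offset": [-18,17,300],"roll": 0,"hand": 46}]}}

```text
clock: 2.78
tool_pos: [0.6242, -0.0992, 0.0297]
orientation: [-179.9, -0.1, 139.9]
force: [-1.1, -0.2, 0.3]
opening: 0.046
```

{"op": "jog_arm", "data": {"motion": [{"offset": [0,0,0],"roll": 0,"hand": 15},{"offset": [0,0,0],"roll": 0,"hand": 15},{"offset": [0,0,0],"roll": 0,"hand": 15},{"offset": [0,0,0],"roll": 0,"hand": 15},{"offset": [0,0,0],"roll": 0,"hand": 15},{"offset": [0,0,0],"roll": 0,"hand": 15},{"offset": [0,0,0],"roll": 0,"hand": 15},{"offset": [0,0,0],"roll": 0,"hand": 15}]}}

```text
clock: 3.45
tool_pos: [0.6255, -0.0984, 0.0315]
orientation: [179.9, 0.1, 140.0]
force: [-1.4, 0.5, 6.0]
opening: 0.0272
```

{"op": "jog_arm", "data": {"motion": [{"offset": [0,0,-8],"roll": 0,"hand": 15},{"offset": [0,0,-20],"roll": 0,"hand": 15},{"offset": [0,0,-40],"roll": 0,"hand": 15},{"offset": [0,0,-65],"roll": 0,"hand": 15},{"offset": [0,0,-95],"roll": 0,"hand": 15},{"offset": [0,0,-125],"roll": 0,"hand": 15},{"offset": [0,0,-155],"roll": 0,"hand": 15},{"offset": [0,0,-185],"roll": 0,"hand": 15},{"offset": [0,0,-215],"roll": 0,"hand": 15},{"offset": [0,0,-240],"roll": 0,"hand": 15},{"offset": [0,0,-260],"roll": 0,"hand": 15},{"offset": [0,0,-270],"roll": 0,"hand": 15},{"offset": [0,0,-270],"roll": 0,"hand": 15}]}}

```text
clock: 4.53
tool_pos: [0.6256, -0.0987, 0.304]
orientation: [179.8, 0.2, 140.0]
force: [0.2, -0.0, -0.1]
opening: 0.0273
```

Run:
```python
from h import *
snap('wrist','w2');snap('side','d2');o=ctrl.get_obs();print(o['clock'],o['tool_pos'],o['orientation'],o['joint_pos'].round(1))
a=cv2.imread('pics/w2.png');b=cv2.resize(cv2.imread('pics/d2.png')[60:260,240:500],(400,308))
c=np.zeros((400+0,1040,3),np.uint8);c[:,:640]=a;c[:308,640:]=b;cv2.imwrite('pics/m2.png',cv2.resize(c,(800,308)))
```

```text
4.6333 [ 0.62435568 -0.09834732  0.29994076] [ 1.79994332e+02 -4.81472481e-02  1.39985003e+02] [   8.7   14.7    0.6   -0.   -75.9 -138.7]
```

View pics/m2.png

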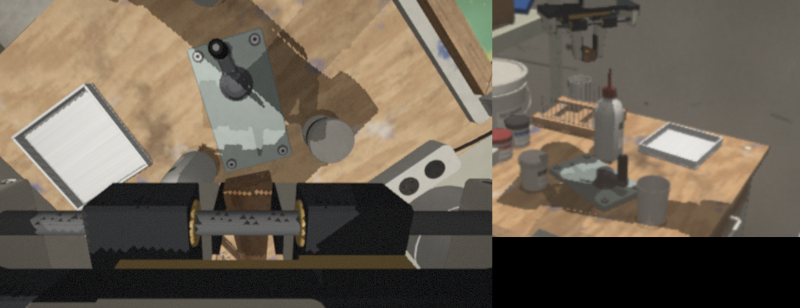

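{"op": "jog_arm", "data": {"motion": [{"offset": [-2,-25,0],"roll": 0,"hand": 15},{"offset": [-5,-60,0],"roll": 0,"hand": 15},{"offset": [-8,-100,0],"roll": 0,"hand": 15},{"offset": [-11,-140,0],"roll": 0,"hand": 15},{"offset": [-14,-180,10],"roll": 0,"hand": 15},{"offset": [-17,-220,30],"roll": 0,"hand": 15},{"offset": [-20,-255,55],"roll": 0,"hand": 15},{"offset": [-21,-275,85],"roll": 0,"hand": 15},{"offset": [-21,-281,120],"roll": 0,"hand": 15},{"offset": [-21,-281,155],"roll": 0,"hand": 15},{"offset": [-21,-281,190],"roll": 0,"hand": 15},{"offset": [-21,-281,220],"roll": 0,"hand": 15},{"offset": [-21,-281,240],"roll": 0,"hand": 15},{"offset": [-21,-281,255],"roll": 0,"hand": 15},{"offset": [-21,-281,266],"roll": 0,"hand": 15},{"offset": [-21,-281,274],"roll": 0,"hand": 15},{"offset": [-21,-281,279],"roll": 0,"hand": 15},{"offset": [-21,-281,281],"roll": 0,"hand": 15},{"offset": [-21,-281,281],"roll": 0,"hand": 15},{"offset": [-21,-281,281],"roll": 0,"hand": 15}]}}

```text
clock: 6.3
tool_pos: [0.4608, -0.3274, 0.0202]
orientation: [180.0, 0.1, 140.0]
force: [-0.5, 0.3, -0.2]
opening: 0.0271
```

{"op": "jog_arm", "data": {"motion": [{"offset": [0,0,1],"roll": 0,"hand": 15},{"offset": [0,0,1],"roll": 0,"hand": 40},{"offset": [0,0,1],"roll": 0,"hand": 46},{"offset": [0,0,1],"roll": 0,"hand": 46},{"offset": [0,0,1],"roll": 0,"hand": 46},{"offset": [0,0,-10],"roll": 0,"hand": 46},{"offset": [0,0,-30],"roll": 0,"hand": 46},{"offset": [0,0,-65],"roll": 0,"hand": 46},{"offset": [0,0,-105],"roll": 0,"hand": 46},{"offset": [0,0,-145],"roll": 0,"hand": 46},{"offset": [0,0,-185],"roll": 0,"hand": 46},{"offset": [0,0,-220],"roll": 0,"hand": 46},{"offset": [0,0,-231],"roll": 0,"hand": 46},{"offset": [0,0,-231],"roll": 0,"hand": 46}]}}

```text
clock: 7.47
tool_pos: [0.4618, -0.3281, 0.2558]
orientation: [179.9, 0.4, 140.0]
force: [-0.1, 0.1, -0.1]
opening: 0.0459
```

Run:
```python
from h import *
snap('wrist','w3');snap('scene','s3');o=ctrl.get_obs();print(o['clock'],o['tool_pos'],o['orientation'])
a=cv2.imread('pics/w3.png');b=cv2.resize(cv2.imread('pics/s3.png')[110:225,240:400],(640,460))
c=np.vstack([a,b]);cv2.imwrite('pics/m3.png',cv2.resize(c,None,fx=.69,fy=.69))
```

```text
7.5667 [ 0.46016522 -0.32709984  0.25134443] [1.79944853e+02 6.67807176e-02 1.39983451e+02]
```

View pics/m3.png

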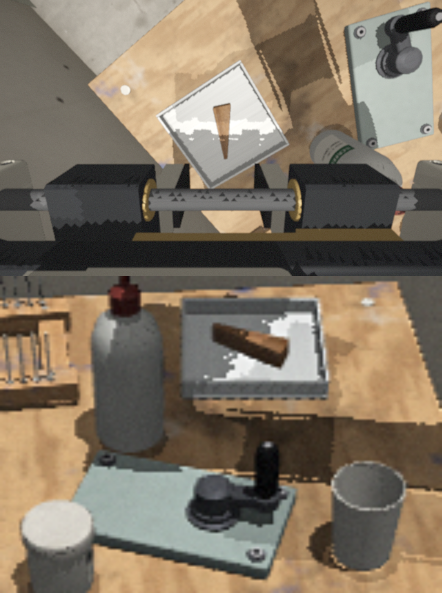

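The wedge lies flat in the tray, at about (222,130) in the wrist view, and the other objects have not moved. Next is the crank grip.

{"op": "jog_arm", "data": {"motion": [{"offset": [17,33,0],"roll": 0,"hand": 46},{"offset": [34,66,0],"roll": 0,"hand": 46},{"offset": [51,99,0],"roll": 0,"hand": 46},{"offset": [68,132,0],"roll": 0,"hand": 46},{"offset": [85,165,0],"roll": 0,"hand": 46},{"offset": [102,198,0],"roll": 0,"hand": 46},{"offset": [118,228,10],"roll": 0,"hand": 46},{"offset": [126,242,25],"roll": 0,"hand": 46},{"offset": [128,245,50],"roll": 0,"hand": 46},{"offset": [128,245,80],"roll": 0,"hand": 46},{"offset": [128,245,110],"roll": 0,"hand": 46},{"offset": [128,245,135],"roll": 0,"hand": 46},{"offset": [128,245,155],"roll": 0,"hand": 46},{"offset": [128,245,168],"roll": 0,"hand": 46},{"offset": [128,245,176],"roll": 0,"hand": 46},{"offset": [128,245,176],"roll": 0,"hand": 46}]}}

```text
clock: 8.9
tool_pos: [0.5178, -0.0577, 0.072]
orientation: [-179.8, -0.2, 140.0]
force: [0.4, -1.3, 0.5]
opening: 0.046
```

{"op": "jog_arm", "data": {"motion": [{"offset": [0,0,0],"roll": 0,"hand": 15},{"offset": [0,0,0],"roll": 0,"hand": 15},{"offset": [0,0,0],"roll": 0,"hand": 15},{"offset": [0,0,0],"roll": 0,"hand": 15},{"offset": [0,0,0],"roll": 0,"hand": 15},{"offset": [0,0,0],"roll": 0,"hand": 15},{"offset": [0,0,0],"roll": 0,"hand": 15},{"offset": [0,0,0],"roll": 0,"hand": 15}]}}

```text
clock: 9.57
tool_pos: [0.5197, -0.0575, 0.0751]
orientation: [180.0, 0.0, 140.0]
force: [-3.7, -1.9, 5.8]
opening: 0.0223
```

```bash
cat >> h.py <<'E'
def arc(th0,angs,z=0,C=(.568,-.0717),r=.05,yaw=140.):
    # tool offsets in mm from grip angle th0 to angles angs (world deg)
    t=np.radians;x=np.array([np.cos(t(yaw)),np.sin(t(yaw))]);y=np.array([np.sin(t(yaw)),-np.cos(t(yaw))])
    p=lambda a:r*np.array([np.cos(t(a)),np.sin(t(a))])
    return [[round(1000*float((p(a)-p(th0))@x)),round(1000*float((p(a)-p(th0))@y))] for a in angs]
E
python3 - <<'E'
from h import *
o=ctrl.get_obs();print(o['clock'],o['tool_pos'],o['force'],o['opening'])
p=np.array(o['tool_pos'][:2])-[.568,-.0717];print(np.hypot(*p),np.degrees(np.arctan2(p[1],p[0])))
print(arc(164.7,np.arange(160,54,-6)))
E
```

```text
9.5667 [ 0.51973081 -0.05752146  0.07514053] [-3.69089422 -1.87348689  5.83547866] 0.022326862619826054
0.050308501374298605 163.6304286076669
[[2, 4], [3, 9], [4, 14], [5, 19], [4, 24], [4, 30], [3, 35], [1, 40], [-1, 44], [-4, 49], [-7, 53], [-11, 57], [-15, 60], [-19, 63], [-24, 66], [-28, 68], [-33, 69], [-38, 70]]
```

{"op": "jog_arm", "data": {"motion": [{"offset": [2,4,0],"roll": 0,"hand": 15},{"offset": [3,9,0],"roll": 0,"hand": 15},{"offset": [4,14,0],"roll": 0,"hand": 15},{"offset": [5,19,0],"roll": 0,"hand": 15},{"offset": [4,24,0],"roll": 0,"hand": 15},{"offset": [4,30,0],"roll": 0,"hand": 15},{"offset": [3,35,0],"roll": 0,"hand": 15},{"offset": [1,40,0],"roll": 0,"hand": 15},{"offset": [-1,44,0],"roll": 0,"hand": 15},{"offset": [-4,49,0],"roll": 0,"hand": 15},{"offset": [-7,53,0],"roll": 0,"hand": 15},{"offset": [-11,57,0],"roll": 0,"hand": 15},{"offset": [-15,60,0],"roll": 0,"hand": 15},{"offset": [-19,63,0],"roll": 0,"hand": 15},{"offset": [-24,66,0],"roll": 0,"hand": 15},{"offset": [-28,68,0],"roll": 0,"hand": 15},{"offset": [-33,69,0],"roll": 0,"hand": 15},{"offset": [-38,70,0],"roll": 0,"hand": 15},{"offset": [-38,70,0],"roll": 0,"hand": 15}]}}

```text
clock: 11.15
tool_pos: [0.5933, -0.0283, 0.0741]
orientation: [-179.9, -0.1, 140.0]
force: [-3.6, -1.8, 6.2]
opening: 0.0222
```

Run:
```python
from h import *
o=ctrl.get_obs();print(o['clock'],o['tool_pos'],o['force'],o['opening'])
p=np.array(o['tool_pos'][:2])-[.568,-.0717];print(np.hypot(*p),np.degrees(np.arctan2(p[1],p[0])))
print(arc(58,np.arange(52,-57,-6)))
```

```text
11.15 [ 0.59326579 -0.02834822  0.07414785] [-3.58304478 -1.82119922  6.1511414 ] 0.022191878034904355
0.05017705021255112 59.76600181201054
[[-5, 0], [-10, 0], [-16, 0], [-21, -1], [-26, -3], [-30, -5], [-35, -8], [-39, -11], [-43, -15], [-46, -19], [-49, -23], [-52, -28], [-54, -32], [-55, -37], [-56, -43], [-57, -48], [-57, -53], [-56, -58], [-55, -63]]
```

{"op": "jog_arm", "data": {"motion": [{"offset": [-5,0,0],"roll": 0,"hand": 15},{"offset": [-10,0,0],"roll": 0,"hand": 15},{"offset": [-16,0,0],"roll": 0,"hand": 15},{"offset": [-21,-1,0],"roll": 0,"hand": 15},{"offset": [-26,-3,0],"roll": 0,"hand": 15},{"offset": [-30,-5,0],"roll": 0,"hand": 15},{"offset": [-35,-8,0],"roll": 0,"hand": 15},{"offset": [-39,-11,0],"roll": 0,"hand": 15},{"offset": [-43,-15,0],"roll": 0,"hand": 15},{"offset": [-46,-19,0],"roll": 0,"hand": 15},{"offset": [-49,-23,0],"roll": 0,"hand": 15},{"offset": [-52,-28,0],"roll": 0,"hand": 15},{"offset": [-54,-32,0],"roll": 0,"hand": 15},{"offset": [-55,-37,0],"roll": 0,"hand": 15},{"offset": [-56,-43,0],"roll": 0,"hand": 15},{"offset": [-57,-48,0],"roll": 0,"hand": 15},{"offset": [-57,-53,0],"roll": 0,"hand": 15},{"offset": [-56,-58,0],"roll": 0,"hand": 15},{"offset": [-56,-58,0],"roll": 0,"hand": 15}]}}

```text
clock: 12.73
tool_pos: [0.5999, -0.1096, 0.0746]
orientation: [180.0, 0.1, 140.0]
force: [3.9, -1.7, -6.8]
opening: 0.0224
```

Run:
```python
from h import *
o=ctrl.get_obs();print(o['clock'],o['tool_pos'],o['force'],o['opening'])
p=np.array(o['tool_pos'][:2])-[.568,-.0717];print(np.hypot(*p),np.degrees(np.arctan2(p[1],p[0])))
A=[-53,-56,-59,-62,-65,-68,-71,-73,-75,-77,-79,-81,-83];print(list(zip(A,arc(-50,A))))
```

```text
12.7333 [ 0.59988317 -0.1095937   0.0746357 ] [ 3.87466653 -1.7497878  -6.80312821] 0.0223612982971894
0.0495224088143955 -49.92326609557946
[(-53, [1, -3]), (-56, [1, -5]), (-59, [2, -8]), (-62, [3, -10]), (-65, [4, -12]), (-68, [5, -15]), (-71, [6, -17]), (-73, [7, -19]), (-75, [8, -20]), (-77, [9, -21]), (-79, [10, -23]), (-81, [12, -24]), (-83, [13, -25])]
```

{"op": "jog_arm", "data": {"motion": [{"offset": [1,-3,0],"roll": 0,"hand": 15},{"offset": [1,-5,0],"roll": 0,"hand": 15},{"offset": [2,-8,0],"roll": 0,"hand": 15},{"offset": [3,-10,1],"roll": 0,"hand": 15},{"offset": [4,-12,1],"roll": 0,"hand": 15},{"offset": [5,-15,1],"roll": 0,"hand": 15},{"offset": [6,-17,1],"roll": 0,"hand": 15},{"offset": [7,-19,1],"roll": 0,"hand": 15},{"offset": [8,-20,1],"roll": 0,"hand": 15},{"offset": [8,-20,1],"roll": 0,"hand": 15},{"offset": [8,-20,1],"roll": 0,"hand": 15}]}}

```text
clock: 13.65
tool_pos: [0.5814, -0.1196, 0.0742]
orientation: [180.0, 0.1, 140.0]
force: [4.3, -3.5, -2.5]
opening: 0.0225
```

Run:
```python
from h import *
o=ctrl.get_obs();print(o['clock'],o['tool_pos'],o['force'],o['opening'])
p=np.array(o['tool_pos'][:2])-[.568,-.0717];print(np.hypot(*p),np.degrees(np.arctan2(p[1],p[0])))
A=[-76,-77,-78,-79,-80,-81,-82,-83,-84,-85];print(list(zip(A,arc(-75,A))))
```

```text
13.65 [ 0.58143686 -0.11962682  0.07415897] [ 4.30004875 -3.45052124 -2.5402556 ] 0.02251224885387812
0.049774782982641735 -74.33852430063175
[(-76, [1, -1]), (-77, [1, -1]), (-78, [2, -2]), (-79, [2, -3]), (-80, [3, -3]), (-81, [3, -4]), (-82, [4, -5]), (-83, [4, -5]), (-84, [5, -6]), (-85, [6, -7])]
```

{"op": "jog_arm", "data": {"motion": [{"offset": [1,-1,0],"roll": 0,"hand": 15},{"offset": [2,-2,0],"roll": 0,"hand": 15},{"offset": [2,-3,0],"roll": 0,"hand": 15},{"offset": [3,-4,0],"roll": 0,"hand": 15},{"offset": [3,-4,0],"roll": 0,"hand": 15},{"offset": [3,-4,0],"roll": 0,"hand": 15}]}}

```text
clock: 14.15
tool_pos: [0.5784, -0.1203, 0.0744]
orientation: [179.8, 0.3, 140.0]
force: [8.8, -0.9, -6.7]
opening: 0.0225
```

Run:
```python
from h import *
o=ctrl.get_obs();print(o['clock'],o['tool_pos'],o['force'],o['opening'])
p=np.array(o['tool_pos'][:2])-[.568,-.0717];print(np.hypot(*p),np.degrees(np.arctan2(p[1],p[0])))
```

```text
14.15 [ 0.57843502 -0.12025832  0.07441489] [ 8.78774963 -0.91584486 -6.68087474] 0.02247148849501399
0.04966688847597315 -77.87178215787458
```

{"op": "jog_arm", "data": {"motion": [{"offset": [1,-1,0],"roll": 0,"hand": 15},{"offset": [2,-2,0],"roll": 0,"hand": 15},{"offset": [3,-3,0],"roll": 0,"hand": 15},{"offset": [3,-3,0],"roll": 0,"hand": 15},{"offset": [3,-3,0],"roll": 0,"hand": 15},{"offset": [3,-3,0],"roll": 0,"hand": 15}]}}

```text
clock: 14.65
tool_pos: [0.577, -0.1202, 0.0749]
orientation: [179.6, 0.5, 140.1]
force: [16.4, -0.6, -11.3]
opening: 0.0226
```

Run:
```python
from h import *
o=ctrl.get_obs();print(o['clock'],o['tool_pos'],o['force'],o['opening'])
p=np.array(o['tool_pos'][:2])-[.568,-.0717];print(np.hypot(*p),np.degrees(np.arctan2(p[1],p[0])))
```

```text
14.65 [ 0.5769653  -0.1201948   0.07488535] [ 16.44127276  -0.64468477 -11.31392228] 0.022629511645743026
0.0493165542731329 -79.52591109486538
```

Run:
```python
from h import *
print(arc(-85.4,range(-80,35,6)));print(arc(34,[40,46,52,58,64,70,76,82,88,94,98,101,103,104]))
```

```text
[[-3, 3], [-6, 8], [-9, 12], [-11, 17], [-13, 22], [-14, 27], [-15, 32], [-15, 37], [-14, 43], [-13, 48], [-12, 53], [-10, 58], [-7, 62], [-4, 66], [-1, 70], [3, 74], [7, 77], [12, 80], [16, 82], [21, 84]]
[[5, 1], [10, 2], [16, 2], [21, 1], [26, 0], [31, -1], [36, -3], [40, -6], [45, -9], [49, -12], [51, -15], [53, -17], [54, -18], [54, -19]]
```

{"op": "jog_arm", "data": {"motion": [{"offset": [-3,3,0],"roll": 0,"hand": 15},{"offset": [-6,8,0],"roll": 0,"hand": 15},{"offset": [-9,12,0],"roll": 0,"hand": 15},{"offset": [-11,17,0],"roll": 0,"hand": 15},{"offset": [-13,22,0],"roll": 0,"hand": 15},{"offset": [-14,27,0],"roll": 0,"hand": 15},{"offset": [-15,32,0],"roll": 0,"hand": 15},{"offset": [-15,37,0],"roll": 0,"hand": 15},{"offset": [-14,43,0],"roll": 0,"hand": 15},{"offset": [-13,48,0],"roll": 0,"hand": 15},{"offset": [-12,53,-1],"roll": 0,"hand": 15},{"offset": [-10,58,-1],"roll": 0,"hand": 15},{"offset": [-7,62,-1],"roll": 0,"hand": 15},{"offset": [-4,66,-1],"roll": 0,"hand": 15},{"offset": [-1,70,-1],"roll": 0,"hand": 15},{"offset": [3,74,-1],"roll": 0,"hand": 15},{"offset": [7,77,-1],"roll": 0,"hand": 15},{"offset": [12,80,-1],"roll": 0,"hand": 15},{"offset": [16,82,-1],"roll": 0,"hand": 15},{"offset": [21,84,-1],"roll": 0,"hand": 15}]}}

```text
clock: 16.32
tool_pos: [0.6089, -0.0433, 0.0746]
orientation: [-179.9, 0.0, 140.0]
force: [0.7, -4.8, -0.8]
opening: 0.0221
```

{"op": "jog_arm", "data": {"motion": [{"offset": [5,1,0],"roll": 0,"hand": 15},{"offset": [10,2,0],"roll": 0,"hand": 15},{"offset": [16,2,0],"roll": 0,"hand": 15},{"offset": [21,1,0],"roll": 0,"hand": 15},{"offset": [26,0,0],"roll": 0,"hand": 15},{"offset": [31,-1,0],"roll": 0,"hand": 15},{"offset": [36,-3,0],"roll": 0,"hand": 15},{"offset": [40,-6,0],"roll": 0,"hand": 15},{"offset": [45,-9,0],"roll": 0,"hand": 15},{"offset": [49,-12,0],"roll": 0,"hand": 15},{"offset": [51,-15,0],"roll": 0,"hand": 15},{"offset": [53,-17,0],"roll": 0,"hand": 15},{"offset": [54,-18,0],"roll": 0,"hand": 15},{"offset": [54,-19,0],"roll": 0,"hand": 15},{"offset": [54,-19,0],"roll": 0,"hand": 15},{"offset": [54,-19,0],"roll": 0,"hand": 15}]}}

```text
clock: 17.65
tool_pos: [0.5562, -0.0228, 0.0749]
orientation: [180.0, 0.1, 140.0]
force: [4.8, -5.5, -2.3]
opening: 0.0222
```

Run:
```python
from h import *
o=ctrl.get_obs();print(o['clock'],o['tool_pos'],o['force'],o['opening'])
p=np.array(o['tool_pos'][:2])-[.568,-.0717];print(np.hypot(*p),np.degrees(np.arctan2(p[1],p[0])))
```

```text
17.65 [ 0.55618056 -0.02283139  0.07489455] [ 4.81880114 -5.5336418  -2.30659543] 0.022215924871710827
0.05027763322729143 103.59654468390526
```

{"op": "jog_arm", "data": {"motion": [{"offset": [0,0,0],"roll": 0,"hand": 30},{"offset": [0,0,0],"roll": 0,"hand": 46},{"offset": [0,0,0],"roll": 0,"hand": 46},{"offset": [0,0,0],"roll": 0,"hand": 46},{"offset": [0,0,0],"roll": 0,"hand": 46},{"offset": [0,0,-10],"roll": 0,"hand": 46},{"offset": [0,0,-30],"roll": 0,"hand": 46},{"offset": [0,0,-65],"roll": 0,"hand": 46},{"offset": [0,0,-105],"roll": 0,"hand": 46},{"offset": [0,0,-145],"roll": 0,"hand": 46},{"offset": [0,0,-185],"roll": 0,"hand": 46},{"offset": [-20,0,-225],"roll": 0,"hand": 46},{"offset": [-40,0,-255],"roll": 0,"hand": 46},{"offset": [-50,0,-260],"roll": 0,"hand": 46},{"offset": [-50,0,-260],"roll": 0,"hand": 46},{"offset": [-50,0,-260],"roll": 0,"hand": 46}]}}

```text
clock: 18.98
tool_pos: [0.5938, -0.0546, 0.3351]
orientation: [180.0, -0.0, 139.9]
force: [-0.8, 0.3, -0.2]
opening: 0.046
```

Run:
```python
from h import *
snap('wrist','w4');snap('scene','s4');o=ctrl.get_obs();print(o['clock'],o['tool_pos'],o['orientation'])
a=cv2.imread('pics/w4.png');b=cv2.resize(cv2.imread('pics/s4.png')[110:225,240:400],(640,460))
c=np.vstack([a[:240],b]);cv2.imwrite('pics/m4.png',cv2.resize(c,None,fx=.85,fy=.85))
```

```text
19.0833 [ 0.59306388 -0.05421819  0.33387143] [-1.79943301e+02 -7.67808698e-02  1.39992808e+02]
```

View pics/m4.png

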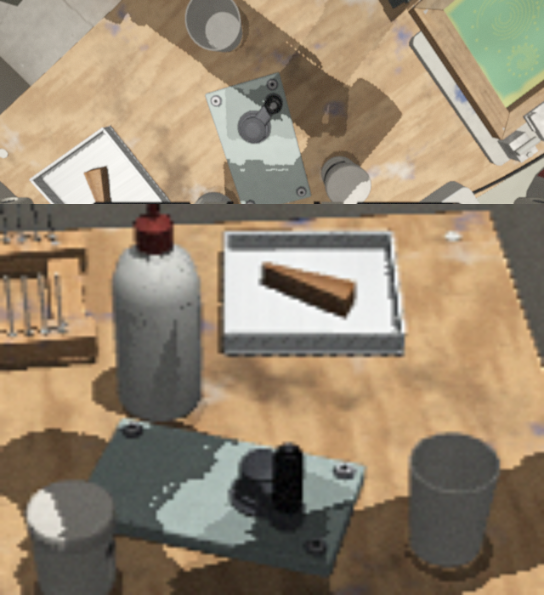

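The crank now points toward +y: grip top at (273,103) in the wrist half, hub at (254,126). The wedge is flat in the tray, and the bottle, jar and cup are where they were.

Run:
```python
from h import *
p=pt('w4',273.5/.85,101/.85,.104);h=pt('w4',254/.85,125/.85,.05);q=p-[.568,-.0717,0]
print(p,h,np.hypot(*q[:2]),np.degrees(np.arctan2(q[1],q[0])))
a=cv2.imread('pics/s0.png').astype(int);b=cv2.imread('pics/s4.png').astype(int)
for n,(x0,y0,x1,y1) in dict(tin=(330,250,440,325),bottle=(270,98,302,165),cup=(358,172,388,220),jar=(246,190,276,230)).items():
    A=cv2.Canny(a[y0:y1,x0:x1].astype('uint8'),80,160).astype(float);B=cv2.Canny(b[y0:y1,x0:x1].astype('uint8'),80,160).astype(float)
    print(n,cv2.phaseCorrelate(A,B))
```

```text
[ 0.55342634 -0.02030883  0.104     ] [ 0.56366777 -0.06605111  0.05      ] 0.053417640881511796 105.8324286015103
tin ((0.03140694543002809, 0.6682732308912662), 0.6850000097195174)
bottle ((0.2480589432707152, -0.15399148597762746), 0.7518061558826918)
cup ((0.07962891698802288, -0.037634253493099123), 0.5439448959799976)
jar ((-0.11072818173308008, -0.08778041898123234), 0.6550973428980865)
```

```bash
python3 -c "
from h import *
print(order.close_job())"
```

```text
the job is handed in; nothing more can be done
None
```

The job is done and handed in at about 19 s of robot time, well inside the 72 s limit.

- **Wedge:** I gripped it near its wide end, clear of the bottle, and set it in the tray. The last pictures show it lying flat and right way up.
- **Screw:** I wound it clockwise by the grip until it stopped. Pushing on, the force rose from about 4 N to 16 N while the grip barely moved. Allowing for flex under that push, I put the stop at about -76.5° in the world frame, within a degree or so. That agrees with the -76° expected from the adjuster's measured heading.
- **Back-off:** I then backed it off half a turn. The tool read 103.6° just before release. The last picture gave 102.6° or 105.8°, depending on which centre I used, against a target of about 103.5–104°. The last check therefore agrees with opposite the stop to within about 2°.
- **Other objects:** The bottle, cup and jar show shifts of 0.25 pixel or less between the first and last pictures. The tin's reading was 0.7 pixel; I never went near it and put that down to the changed shadows, but did not check further.
- **Robot:** It was clear of everything when I handed in.

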